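# Set the sprung tweezers to the gauge the pink clothespin marks

### The job

Pick the sprung tweezers off their wooden rest and squeeze them, tips never pinched shut, to the tip gap drawn on the gauge block that carries the pink-headed clothespin. Hold them level with the tips just above that block, not touching it, left tip over the left line and right tip over the right line, steady for at least two seconds, and finish while still holding them like that. Leave the clothespins and everything else where they are.

Things in the scene. Friction and masses are not known exactly. Their poses are not given: they have to be found in the camera images.
- tweezers: sprung steel tweezers, 160 mm long, about 55 g, lying level on the rest, arms side by side. Origin at the underside of the arms (14 mm high), midway between the blue finger grips when unsqueezed; x points to the pink tips (55 mm ahead), the heel ends 103 mm behind, y to the left arm, z up. The frame is fixed to the right arm. Unsqueezed, each arm splays outwards by 6 degrees
- grips (a point): 7 mm above the tweezers' origin: mid height of the two blue grips (32 mm long, 24 mm high) on the arms' outsides, where the tweezers balance. Squeeze them along y: 41 mm over their outsides at rest, about 30 mm at a 26 mm tip gap, 22 mm at a 14 mm tip gap (0.63 mm here per mm at the tips). Spring force 3 N at first, 7 N at the 26 mm gap, 9 N at 14 mm; let go, the tweezers spring open and drop
- tweezer_arm (a joint): angle of the left arm about the heel, rad: 0 unsqueezed (44 mm between tip centres), grows as squeezed: 0.119 gives a 26 mm tip gap, 0.199 gives 14 mm, 0.27 is the stop, where the tips all but meet
- tip_left (a point): end of the left (sprung) tip, on its underside; the tip is pink, 4 mm wide, 8 mm high and 30 mm long
- tip_right (a point): end of the right tip, likewise
- tweezer_rest: fixed dark wooden rest: two crosswise ridges 26 mm high, 14 mm thick, centred 44 mm ahead of and 80 mm behind its origin, on a base plate 4 mm thick and 70 mm wide. Origin on the shelf board, directly under the blue grips; between the ridges the fingers have room down to 4 mm above the shelf board
- gauge_narrow: fixed plywood block, 100 (x) x 80 (y) x 25 mm high; origin under its centre, x roughly away from the robot. Its robot-side (-x) half bears white paper with two parallel blue lines, each 4 mm wide and 45 mm long, running along x from 1 mm inside the near edge; the lines' centres are 14 mm apart, at y = +7 and -7 mm. A clothespin lies across its far half.
- gauge_wide: fixed plywood block, 100 (x) x 80 (y) x 25 mm high; origin under its centre, x roughly away from the robot. Its robot-side (-x) half bears white paper with two parallel orange lines, each 4 mm wide and 45 mm long, running along x from 1 mm inside the near edge; the lines' centres are 26 mm apart, at y = +13 and -13 mm. A clothespin lies across its far half.
- narrow_mark (a point): point on the top face of the narrow (blue) gauge, midway between its two lines, 20 mm in from its near edge and 25 mm above the shelf board; x runs along the lines away from the near edge, y to the left, z up
- wide_mark (a point): point on the top face of the wide (orange) gauge, midway between its two lines, 20 mm in from its near edge and 25 mm above the shelf board; x runs along the lines away from the near edge, y to the left, z up
- pin_pink: bamboo clothespin with a pink head (24 mm of its length), 72 x 12 mm, 10 mm high, lying across the far half of one of the two gauges, about 55 mm beyond the middle of the lines; loose, must not be disturbed; origin under its centre. The gauge it lies on is the one to use
- pin_plain: plain bamboo clothespin without pink, 72 x 12 mm, 10 mm high, lying across the far half of one of the two gauges, about 55 mm beyond the middle of the lines; loose, must not be disturbed; origin under its centre. It lies on the gauge not to be used
- canister: clear acrylic canister with a grey lid and flip latch, 100 mm across, 136 mm tall; origin under its centre. Bystander.
- lint_screen: steel mesh lint screen in an aluminium frame lying flat, 120 x 208 mm, 8 mm thick (its white pull tab 18 mm high); origin under its centre. Bystander.
- stay_box: closed pink plastic collar stay box, 63 x 123 mm, 34 mm high; origin under its centre. Bystander.
- stain_bottle: white bottle with a blue cap, 68 mm across, 190 mm tall; origin under its centre. Bystander.
- button_jar: amber jar with a grey cap, 70 mm across, 85 mm tall; origin under its centre. Bystander.
- lint_roller: lint roller with a green handle, 250 mm long, 44 mm high; origin on the shelf board about where handle and roll meet. Bystander.
Things that resemble listed ones, but are neither listed nor needed, are in the scene too. What is shaped like the gauge_wide but yellow is not meant.

How it is judged:
By the outcome, as a careful person would: the job done as asked, in the order asked, and still so for the second after the job is handed in, while the arm keeps its last pose, push and grip.
It also fails if it takes over 43 s, if anything falls off the work surface, if the arm or the gripper's body presses on something with over 40 N, if the wrist force passes 120 N, or if a joint passes its speed limit or range.

### The arm

A 6-joint arm with a two-finger parallel gripper is mounted at the origin on the work surface. World frame = base frame: x ahead of the robot, y to its left, z up, the work surface at z = 0. Lengths are in m, angles in rad, forces in N, time in s.
With the tool pointing down it reaches from about 0.15 to 0.775 m from the base axis. Payload 6.1 kg.
Tool frame: the origin (TCP) lies at the very end of the fingers, on their centre line; the grasp point (between the pads) lies 19 mm behind it (r.grip_depth is the distance from the TCP to the grasp point, in m); z points along the fingers, y is the line along which they close (so a half turn about z gives the same grasp; the last joint's range is limited). The gripper opens to 85 mm and grips with 20 to 120 N. Pads are 22 mm wide; open, the fingers measure 114 mm over their backs; the gripper's body (76 mm by 85 mm) begins 54 mm behind the grasp point. The pads swing forward as they close: fully open they stand 13 mm farther back than shut.
Start: joints at [-1.341, 0.126, -0.04, 1.405, 0, 1.571], TCP at [0.12, -0.511, 0.231] pointing down, gripper open.
Joint ranges: [-2.72, 2.72], [-0.95, 1.95], [-1.27, 1.35], [-1.78, 2.02], [-1.46, 1.47], [-3.14, 3.14]. Speed limits (rad/s): [2.39, 2.39, 3.01, 3.14, 3.14, 3.14].

### API

Orientations are given as a unit quaternion [w, x, y, z].
In Python, from bench import r, imaging, order, spotter gives the robot as it stands. The module is installed in compiled form; this text tells all that it offers.
- The arm moves only by the tool apply_moves, never from a script. Its argument "rows" is a list of rows, each a list of 7 numbers: the shift along the tool's x, y, z as a fraction of full scale, then the turn, a rotation vector about the tool's x, y, z as a fraction of full scale, then the opening, from -1 (shut) to 1 (fully open), so that 0 is half open. A call has 1 to 12 rows; each row shifts and turns the commanded pose from where the row before left it, along the tool's axes as they then stand; what a row does not reach is not made up. Full scale, the value 1, is 0.025 m for a shift and 60 degrees for a turn. A row lasts 1/8 s, in which the tool goes at most 62.5 mm and 10.7 degrees, less where a joint would pass 70% of its speed; a pose out of reach is approached as far as the arm can. A call with a number of a shift or a turn outside -1 to 1 is refused whole. A call with a gripper value outside its range is refused whole. The fingers move at their own pace and stop on an object; the grip force is fixed at half the most. Time passes only in rows, so rows that do not move let the fingers close. It gives the time, the measured TCP pose, the force, the opening and the grip force at its end, in the units of the state.
- r.get_obs(): the state, without advancing time (a new reading comes with each control period).
- imaging.snapshot(name): name is "side" or "top"; returns the picture (420x560x3 uint8, red, green, blue); there is no depth.
- imaging.get_calibration(name): a dict with "camera_matrix" (3x3 intrinsics, pixels), "R" (3x3) and "t" (3): a world point X has camera coordinates R X + t. Camera axes: x right, y down, z forward; pixel columns grow to the right and rows downward; lengths in m; the calibration is good to about 2 mm. A picture is of the moment at which its call begins. get_calibration takes no time and is no camera call.
- order.sign_off(): hands the job in; it is judged then, once.
Trained networks look in the newest picture that a camera, given by its name, has taken for a name from the list of things; names that differ only in an ending like _2 or _b are one class to them, and where a whole thing is asked for, a point or a joint stands for the part that bears it (a point fixed in the world has none). Each returns a list of dicts, best first, with "conf" (0 to 1); they miss things now and then, are a little off and sometimes report something else, mostly with a low value. They report only what shows in the picture. A call takes as long as a camera call. They do not tell look-alikes from the thing itself.
- spotter.look_for(target, camera): "xy" ([column, row] in pixels, amid what is visible of it).
- spotter.silhouettes(target, camera): "pixels" (420x560 bool, what is visible of it) and "xy" ([column, row] in pixels, amid what is visible of it).
- spotter.place_of(target, camera): "xy" ([column, row] in pixels: a listed point, or the origin of a listed thing).
The state is a dict: "t": time; "joints": joint angles; "qvel": joint speeds; "tau": joint torques, N m; "tool_pos": TCP position; "eef_rot": TCP orientation; "ft_force": force on the tool from outside, world axes, zero at the start; "torque": the same for the moment, N m; "finger_gap": finger opening in m; "grip_force": force on a finger pad.
Only numpy, scipy, OpenCV 4.12 (cv2) and the standard library are available. Lean on these libraries where they do the work, as an engineer would, in place of code of your own. Each camera call takes 0.05 s, during which the arm holds its last target. There are 200 camera calls.

## Working session

There is one attempt and no reset: what is moved stays moved. The work goes in short steps, Python scripts to look and compute and a tool call to move; the robot and the scene stay as the last step left them, time stands still between calls to the robot, and variables do not carry over. Pictures are saved under pics/ and viewed, at most 10 in all, crops included, and the job is handed in when it is done.

Besides the shell and the picture viewer there is one more tool, called after "Call:" in YAML: its name, and indented under it one key for each argument. apply_moves: Moves the arm, as the interface text tells. Its arguments: {"type":"object","properties":{"rows":{"type":"array","items":{"type":"array","items":{"type":"number","minimum":-1,"maximum":1}}}},"required":["rows"]}

```bash
mkdir -p pics
cat > h.py <<'E'
import numpy as np, cv2
from bench import r, imaging, order, spotter
def snap(c,f=None):
    im=imaging.snapshot(c)
    if f: cv2.imwrite('pics/'+f,im[:,:,::-1])
    return im
def ray(c,uv):
    k=imaging.get_calibration(c);K,R,t=[np.array(k[a]) for a in('camera_matrix','R','t')]
    return -R.T@t, R.T@np.linalg.inv(K)@np.array([uv[0],uv[1],1.])
def onz(c,uv,z):
    o,d=ray(c,uv); return o+d*(z-o[2])/d[2]
def proj(c,X):
    k=imaging.get_calibration(c);p=np.array(k['camera_matrix'])@(np.array(k['R'])@X+np.array(k['t']));return p[:2]/p[2]
E
python3 - <<'E'
from h import *
a=snap('top');b=snap('side')
cv2.imwrite('pics/a.png',np.vstack([a])[:,:,::-1]);cv2.imwrite('pics/b.png',b[:,:,::-1])
for c in('top','side'):
    print(c,ray(c,(280,210)))
    for n in('grips','tip_left','tip_right','tweezer_rest','narrow_mark','wide_mark','pin_pink','pin_plain'):
        print(n,[(np.round(d['xy'],1).tolist(),round(d['conf'],2)) for d in spotter.place_of(n,c)[:4]])
o=r.get_obs();print(o)
E
```

```text
top (array([ 0.36927758, -0.02452396,  1.25866048]), array([ 0.10228654,  0.00808068, -0.99473995]))
grips [([346.1, 149.4], 0.7), ([292.6, 204.0], 0.57)]
tip_left [([286.4, 186.2], 0.4)]
tip_right [([301.7, 191.7], 0.69)]
tweezer_rest [([291.5, 204.2], 0.57)]
narrow_mark [([350.4, 164.6], 0.93)]
wide_mark [([121.3, 297.2], 0.94), ([193.8, 189.3], 0.93), ([184.4, 313.2], 0.74), ([231.4, 236.8], 0.66)]
pin_pink [([349.2, 152.4], 0.47)]
pin_plain [([192.8, 167.7], 0.64)]
side (array([1.14209381, 0.71088353, 0.81479391]), array([-0.53357418, -0.57993509, -0.61573481]))
grips [([264.0, 212.6], 0.92), ([253.5, 223.1], 0.56), ([302.2, 278.0], 0.45)]
tip_left []
tip_right [([247.2, 218.7], 0.68)]
tweezer_rest [([266.7, 212.9], 0.64), ([265.5, 218.8], 0.58)]
narrow_mark [([207.4, 206.0], 0.89)]
wide_mark [([322.9, 229.8], 0.93), ([441.9, 252.4], 0.85), ([321.0, 271.4], 0.84), ([401.2, 216.9], 0.74)]
pin_pink [([195.2, 212.0], 0.52), ([264.4, 219.0], 0.23)]
pin_plain [([301.7, 281.5], 0.58), ([203.0, 211.3], 0.32)]
{'t': 0.9, 'joints': array([-1.34098685e+00,  1.25796760e-01, -3.96162098e-02,  1.40540959e+00,
        2.14829982e-06,  1.57082372e+00]), 'qvel': array([-0.00138146, -0.00057377,  0.00027997,  0.0018463 , -0.00055585,
        0.00108441]), 'tau': array([-3.43902131e-03, -4.35682905e+01,  3.53094327e+01,  8.16199336e-04,
       -3.18393659e-04,  2.32784735e-06]), 'tool_pos': array([ 0.11958513, -0.51117061,  0.2312888 ]), 'eef_rot': array([-1.31506366e-05,  9.93407281e-01,  1.14638449e-01, -4.36656697e-07]), 'ft_force': array([1.07289884, 0.71048199, 0.30077855]), 'torque': array([-0.01863275, -0.01891103,  0.01052774]), 'grip_force': 0.0, 'finger_gap': 0.08511386670787673}
```

View pics/a.png

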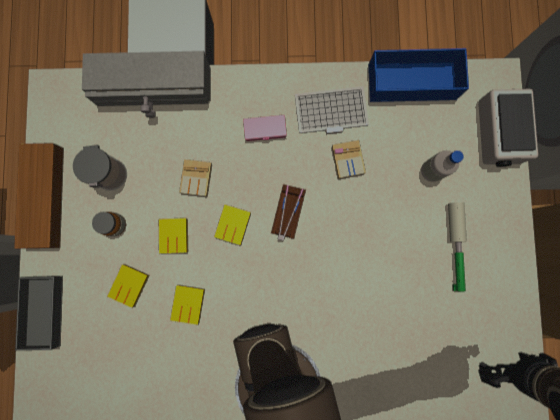

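View pics/b.png

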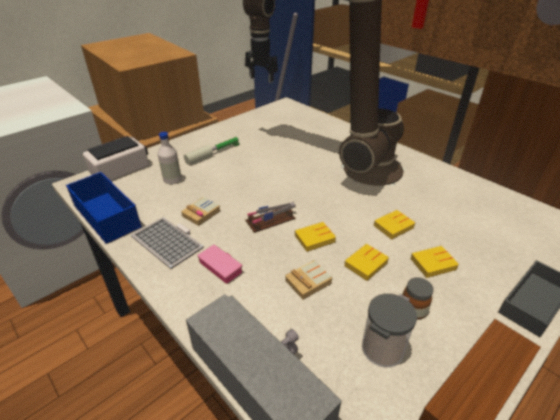

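The top view shows the tweezers on the dark rest at (289,210), with pink tips at the far end. There is a natural gauge with blue lines at (349,160), one with orange lines at (195,180), and four yellow look-alikes at (172,236), (233,225), (128,286) and (187,304). I'll take one close crop to check the pins and the tweezers.

Run:
```python
from h import *
a=cv2.imread('pics/a.png');b=cv2.imread('pics/b.png')
z=lambda i,x,y,w,h,s:cv2.resize(i[y:y+h,x:x+w],None,fx=s,fy=s,interpolation=cv2.INTER_CUBIC)
L=z(a,268,138,100,110,5) #500x550
s1=z(a,172,152,50,50,5); s2=z(b,175,190,50,40,5); 
R=np.zeros((550,250,3),np.uint8);R[:250]=s1;R[250:450]=s2
cv2.imwrite('pics/c.png',np.hstack([L,R]))
print(imaging.get_calibration('top')); print(imaging.get_calibration('side')['camera_matrix'])
for c,n,uv,zz in[('top','nm',(350.4,164.6),.025),('side','nm',(207.4,206),.025),('top','wm',(193.8,189.3),.025),('top','grips',(292.6,204),.033),('side','grips',(264,212.6),.033),('top','tipL',(286.4,186.2),.03),('top','tipR',(301.7,191.7),.03),('side','tipR',(247.2,218.7),.026),('top','rest',(291.5,204.2),0),('side','rest',(265.5,216),0)]: print(c,n,onz(c,uv,zz).round(4))
```

```text
{'camera_matrix': array([[431.54372233,   0.        , 278.45797646],
       [  0.        , 431.54372233, 207.94665689],
       [  0.        ,   0.        ,   1.        ]]), 'R': array([[-0.01830335, -0.99974004, -0.01359555],
       [-0.99408171,  0.01965272, -0.1068425 ],
       [ 0.10708192,  0.01155951, -0.994183  ]]), 't': array([-6.46384292e-04,  5.02052491e-01,  1.21207939e+00])}
[[394.00879253   0.         275.67686628]
 [  0.         394.00879253 207.66617025]
 [  0.           0.           1.        ]]
top nm [ 0.6244 -0.2211  0.025 ]
side nm [ 0.6195 -0.2115  0.025 ]
top wm [0.5613 0.234  0.025 ]
top grips [ 0.5118 -0.0509  0.033 ]
side grips [ 0.5114 -0.0502  0.033 ]
top tipL [ 0.5641 -0.0343  0.03  ]
top tipR [ 0.5472 -0.0779  0.03  ]
side tipR [ 0.5651 -0.0695  0.026 ]
top rest [ 0.5151 -0.0484  0.    ]
side rest [ 0.4929 -0.0653 -0.    ]
```

View pics/c.png

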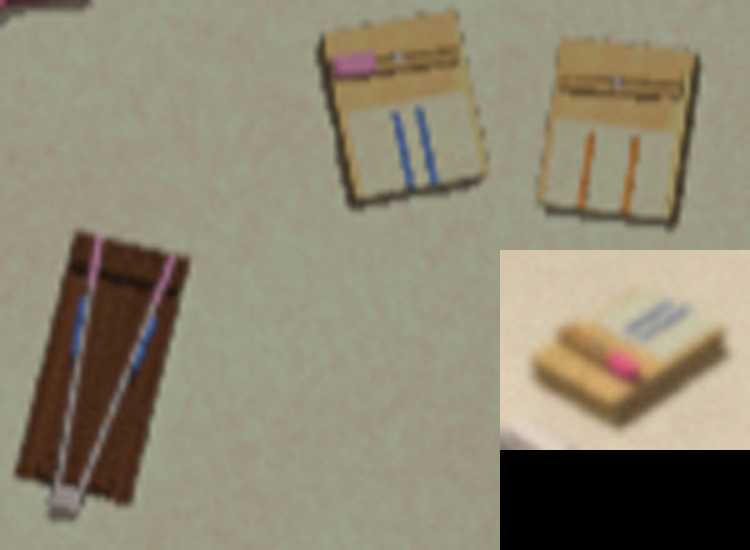

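The pink-headed pin lies on the blue (narrow) gauge at top pixel (349,160), and the plain pin lies on the orange one. So the target is a 14 mm gap on gauge_narrow. The tweezers have their tips at about (287,185) and (303,189) and their heel at (281,238). Next I'll measure both from the colours.

```bash
cat > m.py <<'E'
from h import *
from scipy import ndimage
def blobs(im,lo,hi,box,smin=60,vmin=60,amin=5):
    x,y,w,h=box;hsv=cv2.cvtColor(im[:,:,::-1].copy(),cv2.COLOR_BGR2HSV)[y:y+h,x:x+w]
    m=(hsv[...,0]>=lo)&(hsv[...,0]<=hi)&(hsv[...,1]>=smin)&(hsv[...,2]>=vmin)
    l,n=ndimage.label(m,np.ones((3,3)));out=[]
    for i in range(1,n+1):
        v,u=np.nonzero(l==i)
        if len(u)<amin: continue
        P=np.c_[u+x,v+y].astype(float);w_=hsv[v,u,1].astype(float)
        c=(P*w_[:,None]).sum(0)/w_.sum();U,S,V=np.linalg.svd(P-c);q=(P-c)@V[0]
        out.append((c,c+V[0]*(q.min()-.5),c+V[0]*(q.max()+.5),len(u)))
    return out
E
python3 - <<'E'
from m import *
a=cv2.imread('pics/a.png')[:,:,::-1];b=cv2.imread('pics/b.png')[:,:,::-1]
for nm,c,im,lo,hi,box,z in[('lines','top',a,95,130,(340,150,25,30),.025),('grips','top',a,95,130,(270,180,40,45),.045),('tips','top',a,135,179,(280,182,28,22),.036),('lines','side',b,90,130,(195,190,25,25),.025),('grips','side',b,95,130,(245,200,50,30),.033)]:
    print(nm,c)
    for o in blobs(im,lo,hi,box,50): print(o[3],*[np.round(p,1) for p in o[:3]],*[onz(c,p,z).round(4)[:2] for p in o[:3]])
for p in[(281,240.3)]: print('heel',onz('top',p,.04))
E
```

```text
lines top
23 [352.9 166.8] [351.4 159.4] [354.4 174.4] [ 0.6178 -0.228 ] [ 0.6397 -0.2245] [ 0.5953 -0.2315]
23 [348.3 167.8] [346.7 160.5] [349.9 175.5] [ 0.615  -0.2146] [ 0.6366 -0.2109] [ 0.5923 -0.2184]
grips top
15 [283.3 203.1] [284.2 197.5] [282.4 208.6] [ 0.5136 -0.0243] [ 0.5294 -0.0272] [ 0.498  -0.0214]
16 [296.3 206.6] [298.3 201.6] [294.3 211.7] [ 0.503 -0.061] [ 0.517 -0.067] [ 0.4886 -0.055 ]
tips top
26 [286.6 190. ] [287.5 184.6] [285.7 195.5] [ 0.5523 -0.0345] [ 0.5678 -0.0375] [ 0.5365 -0.0316]
25 [300.3 193.9] [302.4 188.6] [298.2 199.2] [ 0.5401 -0.0734] [ 0.5553 -0.0798] [ 0.525 -0.067]
lines side
grips side
46 [268.  215.9] [272.8 213.4] [263.5 218.1] [ 0.513  -0.0291] [ 0.4936 -0.028 ] [ 0.5307 -0.0302]
heel [ 0.40872932 -0.01583772  0.04      ]
```

Call:
apply_moves:
  rows:
    - [0.8,-0.6,0,0,0,0,1]
    - [0.8,-0.6,0,0,0,0,1]
    - [0.8,-0.6,0,0,0,0,1]
    - [0.8,-0.6,0,0,0,0,1]
    - [0.8,-0.6,0,0,0,0,1]
    - [0.8,-0.6,0,0,0,0,1]
    - [0.8,-0.6,0,0,0,0,1]
    - [0.8,-0.6,0,0,0,0,1]
    - [0.8,-0.6,0,0,0,0,1]
    - [0.8,-0.6,0,0,0,0,1]
    - [0.8,-0.6,0,0,0,0,1]
    - [0.8,-0.6,0,0,0,0,1]

```text
t: 2.4
tool_pos: [0.3127, -0.2806, 0.2314]
eef_rot: [0.0, 0.993, 0.115, 0.0]
ft_force: [0.4, -0.1, -0.2]
finger_gap: 0.0851
grip_force: 0.0
```

Call:
apply_moves:
  rows:
    - [0.8,-0.6,0,0,0,0,1]
    - [0.8,-0.6,0,0,0,0,1]
    - [0.8,-0.6,0,0,0,0,1]
    - [0.8,-0.6,0,0,0,0,1]
    - [0.8,-0.6,0,0,0,0,1]
    - [0.8,-0.6,0,0,0,0,1]
    - [0.8,-0.6,0,0,0,0,1]
    - [0.8,-0.6,0,0,0,0,1]
    - [0,0,0,0,0,0.16,1]
    - [0,0,0,0,0,0.16,1]
    - [0,0,0,0,0,0.16,1]
    - [0,0,0,0,0,0,1]

```text
t: 3.9
tool_pos: [0.4407, -0.1279, 0.2313]
eef_rot: [-0.0, 0.991, -0.135, 0.0]
ft_force: [-0.5, -1.3, -0.6]
finger_gap: 0.0856
grip_force: 0.0
```

```bash
cat > st.py <<'E'
from m import *
from scipy.spatial.transform import Rotation as Ro
def st(goal=None,yaw=None):
    o=r.get_obs();q=o['eef_rot'];R=Ro.from_quat([q[1],q[2],q[3],q[0]])
    x=R.apply([1,0,0]);y0=np.degrees(np.arctan2(x[1],x[0]))
    print('t',round(o['t'],2),'p',o['tool_pos'].round(4),'yaw',y0.round(2),'z',R.apply([0,0,1]).round(4),'gap',round(o['finger_gap'],4),'grip',np.round(o['grip_force'],1),'F',o['ft_force'].round(1))
    if goal is not None: print('tool delta/25mm',(R.inv().apply(np.array(goal)-o['tool_pos'])/.025).round(3),'turn/60',None if yaw is None else round(-(yaw-y0)/60,4))
    return o,R
E
python3 -c "
from st import *
st([.508,-.0427,.014],-16)"
```

```text
t 3.9 p [ 0.4407 -0.1279  0.2313] yaw -15.56 z [ 0.  0. -1.] gap 0.0856 grip 0.0 F [-0.5 -1.3 -0.6]
tool delta/25mm [ 1.679 -4.006  8.692] turn/60 0.0074
```

Call:
apply_moves:
  rows:
    - [0.34,-0.8,0,0,0,0.007,1]
    - [0.34,-0.8,0,0,0,0,1]
    - [0.34,-0.8,0,0,0,0,1]
    - [0.34,-0.8,0,0,0,0,1]
    - [0.32,-0.8,0,0,0,0,1]
    - [0,0,1,0,0,0,1]
    - [0,0,1,0,0,0,1]
    - [0,0,1,0,0,0,1]
    - [0,0,1,0,0,0,1]
    - [0,0,1,0,0,0,0.7]
    - [0,0,1,0,0,0,0.5]
    - [0,0,0,0,0,0,0.5]

```text
t: 5.4
tool_pos: [0.4932, -0.089, 0.0814]
eef_rot: [-0.022, 0.995, -0.101, 0.0]
ft_force: [0.2, -0.0, 0.5]
finger_gap: 0.064
grip_force: 0.0
```

```bash
python3 -c "
from st import *
st([.508,-.0427,.013],-16)
a=snap('side');b=snap('top')
z=lambda i,x,y,w,h,s:cv2.resize(i[y:y+h,x:x+w],None,fx=s,fy=s,interpolation=cv2.INTER_CUBIC)
cv2.imwrite('pics/d.png',np.hstack([z(a,220,170,80,100,5),z(b,250,160,80,100,5)])[:,:,::-1])"
```

```text
t 5.4 p [ 0.4932 -0.089   0.0814] yaw -11.64 z [ 0.0048  0.0436 -0.999 ] gap 0.064 grip 0.0 F [ 0.2 -0.   0.5]
tool delta/25mm [ 0.218 -1.811  2.818] turn/60 0.0726
```

View pics/d.png

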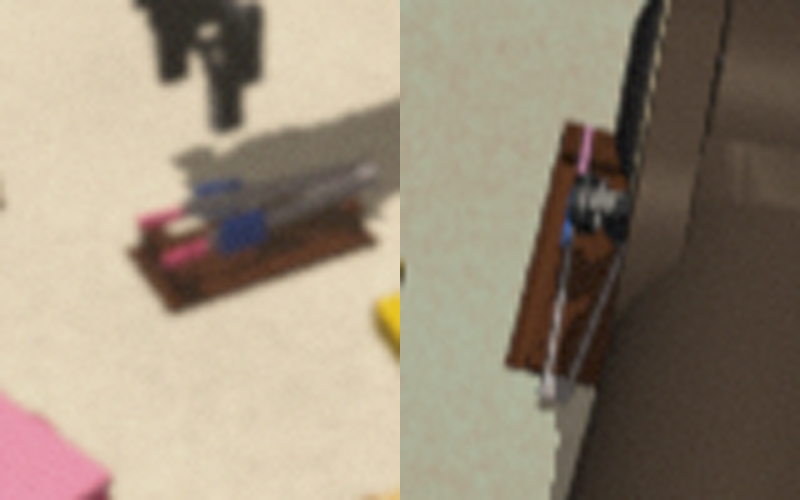

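The left half (side view) shows the open gripper above the tweezers, with the pink tips and blue grips undisturbed. In the right half (top view) the forearm is coming in from the right. The tool fell short in y and is tilted 2.5°, so I'll check the joints.

```bash
python3 -c "
from st import *
o,R=st([.508,-.0427,.08],-16);print(o['joints'].round(3),o['qvel'].round(3))
print(R.as_matrix().round(4))
c=Ro.from_euler('z',-16,degrees=True)*Ro.from_euler('x',180,degrees=True)
print('rotvec/60deg',(np.degrees((R.inv()*c).as_rotvec())/60).round(4))
"
```

```text
t 5.5 p [ 0.4947 -0.0894  0.0837] yaw -11.65 z [ 0.0087  0.0428 -0.999 ] gap 0.0642 grip 0.0 F [0.6 0.5 0.2]
tool delta/25mm [ 0.143 -1.929  0.232] turn/60 0.0724
[-0.204  0.127 -0.366  1.078  0.044  3.141] [-0.001 -0.012  0.017 -0.003 -0.002  0.001]
[[ 9.794e-01 -2.018e-01  8.700e-03]
 [-2.020e-01 -9.785e-01  4.280e-02]
 [-1.000e-04 -4.360e-02 -9.990e-01]]
rotvec/60deg [-0.0417  0.0017  0.0724]
```

Joint 6 hit its limit, so I'll take the half-turn grasp instead: lift, level the tool, and turn it to yaw 164°.

Call:
apply_moves:
  rows:
    - [0,0,-1,0,0,-0.17,0.3]
    - [0,0,0,-0.042,0,0,0.3]
    - [0,0,0,0,0,-0.17,0.3]
    - [0,0,0,0,0,-0.17,0.3]
    - [0,0,0,0,0,-0.17,0.3]
    - [0,0,0,0,0,-0.17,0.3]
    - [0,0,0,0,0,-0.17,0.3]
    - [0,0,0,0,0,-0.17,0.3]
    - [0,0,0,0,0,-0.17,0.3]
    - [0,0,0,0,0,-0.17,0.3]
    - [0,0,0,0,0,-0.17,0.3]
    - [0,0,0,0,0,-0.17,0.3]

```text
t: 7.0
tool_pos: [0.4951, -0.0907, 0.1098]
eef_rot: [0.004, 0.637, 0.771, 0.003]
ft_force: [-0.1, -0.2, -0.3]
finger_gap: 0.0554
grip_force: 0.0
```

Call:
apply_moves:
  rows:
    - [0,0,0,0,0,-0.17,0.3]
    - [0,0,0,0,0,-0.17,0.3]
    - [0,0,0,0,0,-0.17,0.3]
    - [0,0,0,0,0,-0.17,0.3]
    - [0,0,0,0,0,-0.17,0.3]
    - [0,0,0,0,0,-0.17,0.3]
    - [0,0,0,0,0,0,0.3]
    - [0,0,0,0,0,0,0.3]

```text
t: 8.0
tool_pos: [0.4946, -0.0907, 0.1089]
eef_rot: [0.004, 0.16, 0.987, -0.0]
ft_force: [-0.5, 0.9, -0.4]
finger_gap: 0.0556
grip_force: 0.0
```

```bash
cat >> st.py <<'E'
def to(goal,yaw):
    o,R=st(goal,yaw);c=Ro.from_euler('z',yaw,degrees=True)*Ro.from_euler('x',180,degrees=True)
    print('rotvec/60deg',(np.degrees((R.inv()*c).as_rotvec())/60).round(4),'j',o['joints'].round(3))
    return o,R
E
python3 -c "
from st import *
to([.508,-.0427,.013],164)"
```

```text
t 8.0 p [ 0.4946 -0.0907  0.1089] yaw 161.55 z [ 0.0088 -0.0015 -1.    ] gap 0.0556 grip 0.0 F [-0.5  0.9 -0.4]
tool delta/25mm [0.134 1.985 3.838] turn/60 -0.0409
rotvec/60deg [ 0.0011  0.0084 -0.0409] j [-0.181  0.106 -0.332  1.124  0.     0.141]
```

Call:
apply_moves:
  rows:
    - [0.07,0.7,0,0.001,0.008,-0.041,0.5]
    - [0.07,0.7,0,0,0,0,0.5]
    - [0,0.6,0.5,0,0,0,0.5]
    - [0,0,0.8,0,0,0,0.5]
    - [0,0,0,0,0,0,0.5]
    - [0,0,0,0,0,0,0.5]

```text
t: 8.75
tool_pos: [0.5051, -0.0413, 0.0756]
eef_rot: [-0.001, 0.138, 0.99, -0.0]
ft_force: [-0.1, -0.4, 1.4]
finger_gap: 0.0637
grip_force: 0.0
```

```bash
python3 -c "
from st import *
to([.508,-.0427,.013],164)"
```

```text
t 8.75 p [ 0.5051 -0.0413  0.0756] yaw 164.19 z [-1.3e-03  1.0e-04 -1.0e+00] gap 0.0637 grip 0.0 F [-0.1 -0.4  1.4]
tool delta/25mm [-0.131 -0.021  2.503] turn/60 0.0032
rotvec/60deg [-0.0002 -0.0012  0.0032] j [-0.082  0.14  -0.369  1.063  0.     0.194]
```

Call:
apply_moves:
  rows:
    - [-0.13,-0.02,0.7,0,0,0,0.5]
    - [0,0,0.7,0,0,0,0.5]
    - [0,0,0.7,0,0,0,0.5]
    - [0,0,0.4,0,0,0,0.3]
    - [0,0,0,0,0,0,0.1]
    - [0,0,0,0,0,0,0.0]
    - [0,0,0,0,0,0,-0.15]
    - [0,0,0,0,0,0,-0.3]
    - [0,0,0,0,0,0,-0.4]
    - [0,0,0,0,0,0,-0.4]
    - [0,0,0,0,0,0,-0.4]
    - [0,0,0,0,0,0,-0.4]

```text
t: 10.25
tool_pos: [0.5096, -0.043, 0.015]
eef_rot: [0.001, 0.138, 0.99, 0.0]
ft_force: [-0.4, 0.5, 8.3]
finger_gap: 0.0258
grip_force: 10.9
```

```bash
python3 -c "
from st import *
to([.508,-.0427,.013],164)
a=snap('side')
z=lambda i,x,y,w,h,s:cv2.resize(i[y:y+h,x:x+w],None,fx=s,fy=s,interpolation=cv2.INTER_CUBIC)
cv2.imwrite('pics/e.png',z(a,215,160,100,80,6)[:,:,::-1])"
```

```text
t 10.25 p [ 0.5096 -0.043   0.015 ] yaw 164.17 z [ 2.9e-03  3.0e-04 -1.0e+00] gap 0.0258 grip 10.9 F [-0.4  0.5  8.3]
tool delta/25mm [ 0.067 -0.005  0.078] turn/60 0.0028
rotvec/60deg [0.001  0.0026 0.0028] j [-0.085  0.191 -0.451  0.926  0.001  0.192]
```

View pics/e.png

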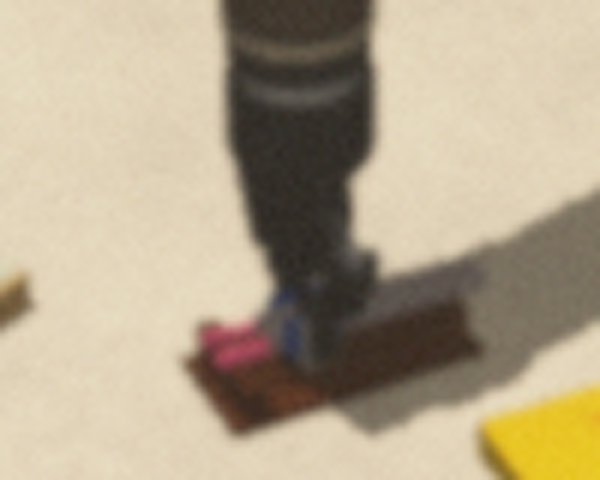

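The side crop shows both pads on the blue grips, with the pink tips together at about crop (235,345). Now I'll close to a 22 mm opening and lift gently.

Call:
apply_moves:
  rows:
    - [0,0,0,0,0,0,-0.45]
    - [0,0,0,0,0,0,-0.485]
    - [0,0,0,0,0,0,-0.485]
    - [0,0,-0.2,0,0,0,-0.485]
    - [0,0,-0.4,0,0,0,-0.485]
    - [0,0,-0.6,0,0,0,-0.485]
    - [0,0,-0.8,0,0,0,-0.485]
    - [0,0,-0.8,0,0,0,-0.485]
    - [0,0,-0.4,0,0,0,-0.485]
    - [0,0,0,0,0,0,-0.485]
    - [0,0,0,0,0,0,-0.485]

```text
t: 11.68
tool_pos: [0.5077, -0.0431, 0.0925]
eef_rot: [-0.001, 0.138, 0.99, -0.0]
ft_force: [-0.1, 0.2, -1.5]
finger_gap: 0.0222
grip_force: 9.8
```

```bash
python3 -c "
from st import *
# preview target: tips at mark, axis along gauge yaw 9.3; grasp 55mm behind
g=np.radians(9.3);d=np.array([np.cos(g),np.sin(g)]);p=np.array([.6126,-.2219])-.055*d
print(p);to([*p,.08],189.3)
a=snap('side');b=snap('top')
z=lambda i,x,y,w,h,s:cv2.resize(i[y:y+h,x:x+w],None,fx=s,fy=s,interpolation=cv2.INTER_CUBIC)
cv2.imwrite('pics/f.png',np.hstack([z(a,220,150,80,100,5),z(b,250,160,80,100,5)])[:,:,::-1])"
```

```text
[ 0.55832294 -0.23078821]
t 11.68 p [ 0.5077 -0.0431  0.0925] yaw 164.17 z [-1.9e-03  2.0e-04 -1.0e+00] gap 0.0222 grip 9.8 F [-0.1  0.2 -1.5]
tool delta/25mm [-3.998 -6.672  0.493] turn/60 -0.4188
rotvec/60deg [ 1.000e-04 -1.800e-03 -4.188e-01] j [-0.085  0.136 -0.335  1.102  0.     0.192]
```

View pics/f.png

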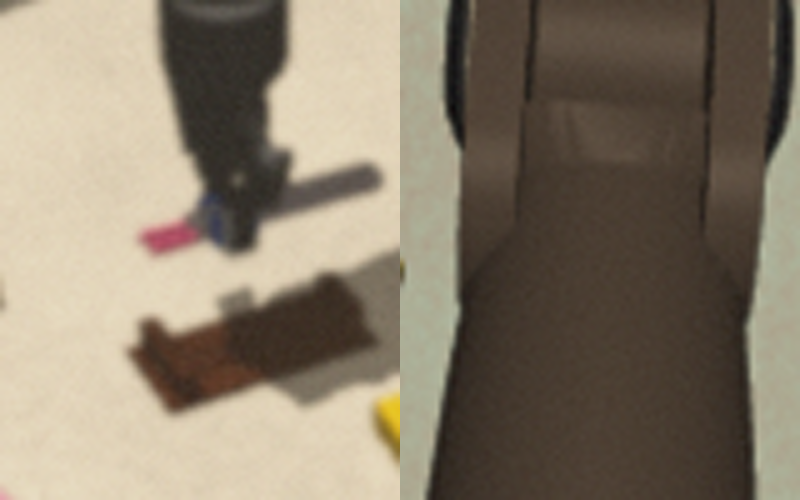

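The side crop shows the tweezers lifted clear of the rest, level, with the tips at crop (170,238). The top view is blocked by the forearm. Next I'll carry them over to the gauge.

Call:
apply_moves:
  rows:
    - [-0.15,-0.25,0,0,0,0,-0.485]
    - [-0.3,-0.5,0,0,0,0,-0.485]
    - [-0.45,-0.75,0,0,0,0,-0.485]
    - [-0.45,-0.75,0,0,0,0,-0.485]
    - [-0.45,-0.75,0,0,0,0,-0.485]
    - [-0.45,-0.75,0,0,0,0,-0.485]
    - [-0.45,-0.75,0,0,0,0,-0.485]
    - [-0.45,-0.75,0,0,0,0,-0.485]
    - [-0.45,-0.75,0,0,0,0,-0.485]
    - [-0.3,-0.5,0,0,0,0,-0.485]
    - [-0.1,-0.17,0,0,0,0,-0.485]
    - [0,0,0,0,0,-0.06,-0.485]

```text
t: 13.28
tool_pos: [0.5588, -0.2309, 0.0929]
eef_rot: [-0.001, 0.106, 0.994, 0.0]
ft_force: [0.3, -0.3, -0.4]
finger_gap: 0.0224
grip_force: 9.8
```

Call:
apply_moves:
  rows:
    - [0,0,0,0,0,-0.1,-0.485]
    - [0,0,0,0,0,-0.1,-0.485]
    - [0,0,0,0,0,-0.1,-0.485]
    - [0,0,0,0,0,-0.06,-0.485]
    - [0,0,0.6,0,0,0,-0.485]
    - [0,0,0,0,0,0,-0.485]
    - [0,0,0,0,0,0,-0.485]

```text
t: 14.15
tool_pos: [0.5585, -0.2305, 0.0776]
eef_rot: [-0.001, -0.082, 0.997, 0.0]
ft_force: [0.2, 0.1, 0.2]
finger_gap: 0.0222
grip_force: 9.9
```

```bash
python3 -c "
from st import *
g=np.radians(9.3);d=np.array([np.cos(g),np.sin(g)]);p=np.array([.6126,-.2219])-.055*d
print(p);to([*p,.05],189.3)
a=snap('side');b=snap('top')
z=lambda i,x,y,w,h,s:cv2.resize(i[y:y+h,x:x+w],None,fx=s,fy=s,interpolation=cv2.INTER_CUBIC)
cv2.imwrite('pics/g.png',np.hstack([z(a,170,150,80,100,5),z(b,310,130,80,100,5)])[:,:,::-1])"
```

```text
[ 0.55832294 -0.23078821]
t 14.15 p [ 0.5585 -0.2305  0.0776] yaw -170.65 z [-1.7e-03  5.0e-04 -1.0e+00] gap 0.0222 grip 9.9 F [0.2 0.1 0.2]
tool delta/25mm [ 0.009 -0.01   1.104] turn/60 -5.9991
rotvec/60deg [ 0.0008 -0.0015  0.0009] j [-0.391  0.315 -0.141  1.116 -0.    -0.555]
```

View pics/g.png

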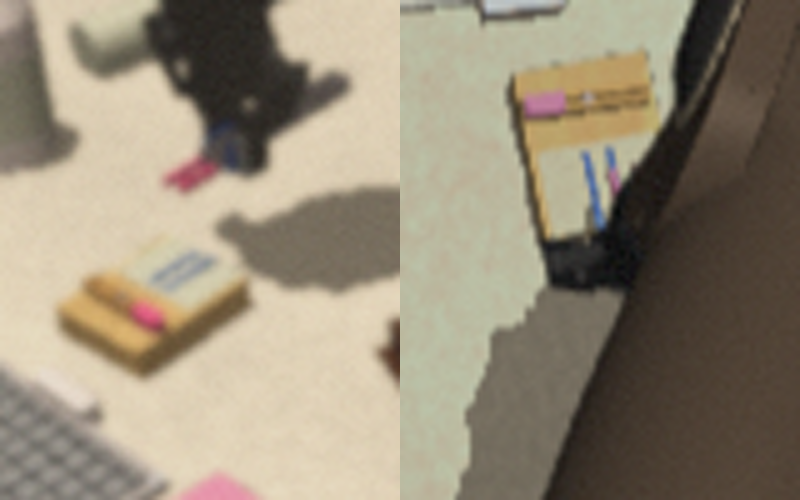

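The top crop shows the gauge with the pink pin undisturbed, and one pink tip visible at crop (615,180), next to the right line because of height parallax. The side crop shows both tips over the gauge. I'll descend to about 12 mm above the block and compare measured and predicted tip positions.

Call:
apply_moves:
  rows:
    - [0,0,0.3,0,0,0,-0.485]
    - [0,0,0.5,0,0,0,-0.485]
    - [0,0,0.5,0,0,0,-0.485]
    - [0,0,0.4,0,0,0,-0.485]
    - [0,0,0.3,0,0,0,-0.485]
    - [0,0,0,0,0,0,-0.485]
    - [0,0,0,0,0,0,-0.485]

```text
t: 15.12
tool_pos: [0.559, -0.2309, 0.0283]
eef_rot: [-0.0, -0.082, 0.997, 0.0]
ft_force: [0.0, 0.3, 0.2]
finger_gap: 0.0221
grip_force: 9.9
```

```bash
cat > chk.py <<'E'
from st import *
import sys
o,R=to([.5583,-.2308,.019],-170.7)
a=snap('side');b=snap('top')
z=lambda i,x,y,w,h,s:cv2.resize(i[y:y+h,x:x+w],None,fx=s,fy=s,interpolation=cv2.INTER_CUBIC)
p=o['tool_pos'];f=-R.apply([1,0,0]);l=R.apply([0,1,0])
print('fwd',f.round(3),'left',l.round(3))
h=o['tool_pos'][2]+.011
for c in('top','side'):
    for n,s in(('L',1),('R',-1)):
        for zz in (h+.003+.004,):
            e=p+.055*f+s*.007*l;e[2]=zz;m=p+.040*f+s*.007*l;m[2]=zz
            print(c,n,'end',proj(c,e).round(1),'mid',proj(c,m).round(1))
for c,im,box in(('top',b,(335,150,35,40)),('side',a,(190,170,60,60))):
    for nm,lo,hi in(('pink',140,179),('blue',95,130)):
        for q in blobs(im,lo,hi,box,60): print(c,nm,q[3],*[np.round(v,1) for v in q[:3]])
cv2.imwrite('pics/'+sys.argv[1],np.hstack([z(a,190,175,50,60,8),z(b,328,145,45,60,8)])[:,:,::-1])
E
python3 chk.py i.png
```

```text
t 15.12 p [ 0.559  -0.2309  0.0283] yaw -170.63 z [-4.e-04 -0.e+00 -1.e+00] gap 0.0221 grip 9.9 F [0.  0.3 0.2]
tool delta/25mm [0.027 0.007 0.373] turn/60 0.0012
rotvec/60deg [ 0.     -0.0004  0.0012] j [-0.392  0.346 -0.213  1.013 -0.    -0.555]
fwd [ 0.987  0.163 -0.   ] left [-0.163  0.987  0.   ]
top L end [349.5 167.3] mid [350.6 172.4]
top R end [354.4 166.5] mid [355.4 171.6]
side L end [207.9 199.4] mid [211.2 197.3]
side R end [205.  197.9] mid [208.3 195.8]
top pink 24 [338.5 151. ] [334.5 151. ] [342.5 151. ]
top pink 9 [349.7 169.8] [349.1 167.5] [350.5 172.4]
top blue 11 [352.3 163.8] [351.4 159.4] [353.2 168.5]
top blue 11 [347.5 164.7] [346.9 160.5] [348.3 169.5]
side pink 35 [210.1 196.4] [205.6 198.4] [215.1 194.1]
side pink 18 [199.  212.9] [196.5 210.8] [201.5 215.1]
```

View pics/i.png

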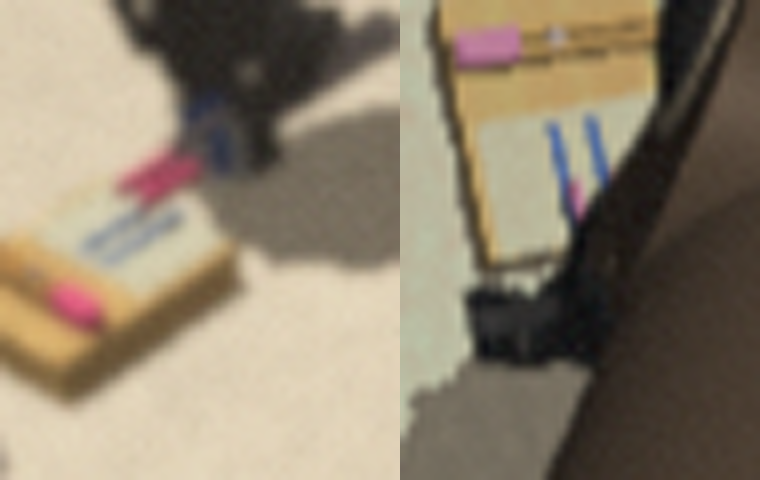

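The top crop shows the left tip at crop (575,195), on the left blue line. The side crop shows the tips above the near end of the lines. Predicted and measured tips agree to within 0.5 px. I'll cross-check the line positions in the side view.

Run:
```python
from st import *
b=cv2.imread('pics/b.png').astype(float)[190:220,195:228]
w=b[...,0]-b[...,2]; base=np.median(w); 
g=np.radians(9.3);d=np.array([np.cos(g),np.sin(g)]);n=np.array([-d[1],d[0]]);m=np.array([.6126,-.2219])
# mean blueness along candidate lines at lateral offset s
for cam,img in(('side','b.png'),('top','a.png')):
    I=cv2.imread('pics/'+img).astype(np.float32);W=I[...,0]-I[...,2]
    S=np.arange(-.018,.0181,.001);v=[]
    for s in S:
        P=np.array([proj(cam,[*(m+t*d+s*n),.025]) for t in np.linspace(-.012,.018,25)],np.float32)
        v.append(cv2.remap(W,P[None,:,0].copy(),P[None,:,1].copy(),cv2.INTER_LINEAR).mean())
    v=np.array(v);print(cam,dict(zip((S*1000).round().astype(int).tolist(),v.round().astype(int).tolist())))
```

```text
side {-18: -21, -17: -17, -16: -13, -15: -9, -14: -6, -13: -3, -12: -2, -11: -1, -10: -2, -9: -3, -8: -5, -7: -7, -6: -8, -5: -8, -4: -8, -3: -8, -2: -6, -1: -5, 0: -3, 1: -2, 2: -2, 3: -3, 4: -5, 5: -8, 6: -11, 7: -15, 8: -19, 9: -22, 10: -25, 11: -28, 12: -30, 13: -32, 14: -33, 15: -34, 16: -34, 17: -35, 18: -35}
top {-18: -26, -17: -26, -16: -26, -15: -27, -14: -27, -13: -27, -12: -24, -11: -16, -10: 1, -9: 23, -8: 43, -7: 52, -6: 43, -5: 23, -4: 1, -3: -14, -2: -23, -1: -26, 0: -27, 1: -26, 2: -22, 3: -12, 4: 6, 5: 27, 6: 44, 7: 50, 8: 41, 9: 21, 10: -1, 11: -16, 12: -24, 13: -27, 14: -27, 15: -27, 16: -27, 17: -26, 18: -26}
```

Call:
apply_moves:
  rows:
    - [0,0,0.1,0,0,0,-0.485]
    - [0,0,0.1,0,0,0,-0.485]
    - [0,0,0.1,0,0,0,-0.485]
    - [0,0,0.06,0,0,0,-0.485]
    - [0,0,0,0,0,0,-0.485]
    - [0,0,0,0,0,0,-0.485]

```text
t: 15.98
tool_pos: [0.5588, -0.2308, 0.019]
eef_rot: [-0.0, -0.082, 0.997, 0.0]
ft_force: [-0.6, 0.4, -0.9]
finger_gap: 0.0219
grip_force: 9.9
```

```bash
sed -i 's/h+.003+.004/h+.004/; s/z(a,190,175,50,60,8),z(b,328,145,45,60,8)/z(a,195,185,33,40,12),z(b,338,155,26,40,12)/' chk.py; python3 chk.py j.png
```

```text
t 15.97 p [ 0.5588 -0.2308  0.019 ] yaw -170.63 z [-8.e-04  1.e-04 -1.e+00] gap 0.0219 grip 9.9 F [-0.6  0.4 -0.9]
tool delta/25mm [0.02  0.003 0.001] turn/60 0.0012
rotvec/60deg [ 0.0002 -0.0008  0.0012] j [-0.392  0.352 -0.225  0.994 -0.    -0.555]
fwd [ 0.987  0.163 -0.001] left [-0.163  0.987  0.   ]
top L end [348.9 168.3] mid [349.9 173.3]
top R end [353.7 167.4] mid [354.7 172.4]
side L end [208.4 202.4] mid [211.7 200.3]
side R end [205.5 200.9] mid [208.8 198.8]
top pink 24 [338.5 151. ] [334.5 151. ] [342.5 151. ]
top pink 5 [349.2 170.7] [348.8 168.5] [349.5 172.6]
top blue 9 [352.1 163. ] [351.4 159.4] [352.9 166.5]
top blue 10 [347.5 164.4] [346.8 160.5] [348.2 168.5]
side pink 39 [209.9 199.1] [214.3 196.6] [205. 202.]
side pink 18 [199.  212.9] [196.5 210.8] [201.5 215.1]
```

View pics/j.png

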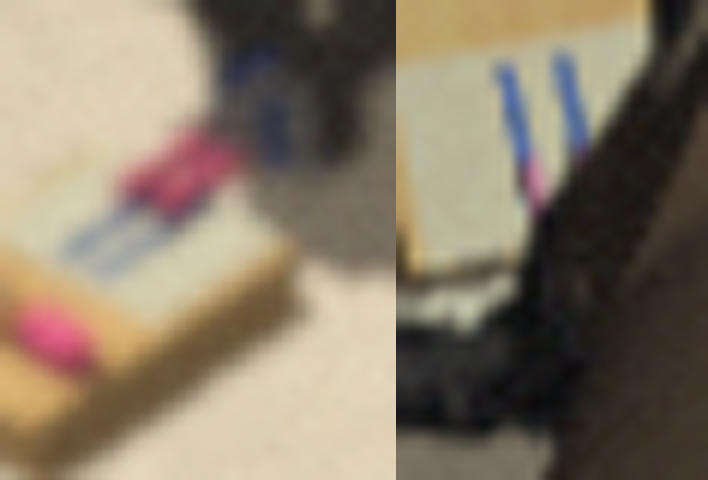

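The side crop shows both pink tips directly above and in line with the two blue lines, at about the same spacing. The top crop shows the left tip continuing the left line at crop (533,185), and the right tip's end at (583,152) on the right line. I'll put a number on the lateral offset.

Run:
```python
from st import *
o,R=st()
g=np.radians(9.3);d=np.array([np.cos(g),np.sin(g)]);n=np.array([-d[1],d[0]]);m=np.array([.6126,-.2219])
def prof(cam,im,zz,t0,t1,f):
    I=im.astype(np.float32);W=f(I);S=np.arange(-.018,.0181,.001);v=[]
    for s in S:
        P=np.array([proj(cam,[*(m+t*d+s*n),zz]) for t in np.linspace(t0,t1,25)],np.float32)
        v.append(cv2.remap(W,P[None,:,0].copy(),P[None,:,1].copy(),cv2.INTER_LINEAR).mean())
    print(cam,zz,dict(zip((S*1000).round().astype(int).tolist(),np.round(v).astype(int).tolist())))
pink=lambda I:(I[...,0]+I[...,2])/2-I[...,1]
a=np.mean([snap('side').astype(float) for _ in range(4)],0);b=np.mean([snap('top').astype(float) for _ in range(4)],0)
for zz in(.032,.034,.036): prof('side',a,zz,-.02,-.004,pink)
for zz in(.036,.038,.040): prof('top',b,zz,-.009,-.002,pink)
blue=lambda I:I[...,2]-I[...,0]
prof('side',a,.025,.005,.02,blue)
# end of tip along axis in top for s=7
```

```text
t 16.07 p [ 0.5588 -0.2308  0.0191] yaw -170.63 z [-7.e-04  0.e+00 -1.e+00] gap 0.0222 grip 9.9 F [-0.5  0.3  0.2]
side 0.032 {-18: 22, -17: 26, -16: 30, -15: 33, -14: 36, -13: 38, -12: 40, -11: 42, -10: 43, -9: 44, -8: 44, -7: 45, -6: 46, -5: 47, -4: 48, -3: 48, -2: 49, -1: 48, 0: 47, 1: 46, 2: 44, 3: 41, 4: 37, 5: 32, 6: 27, 7: 22, 8: 17, 9: 12, 10: 8, 11: 4, 12: 1, 13: -2, 14: -4, 15: -5, 16: -6, 17: -7, 18: -7}
side 0.034 {-18: 14, -17: 18, -16: 22, -15: 26, -14: 30, -13: 33, -12: 36, -11: 39, -10: 41, -9: 42, -8: 43, -7: 44, -6: 45, -5: 46, -4: 47, -3: 48, -2: 49, -1: 50, 0: 50, 1: 49, 2: 48, 3: 47, 4: 44, 5: 41, 6: 37, 7: 32, 8: 27, 9: 22, 10: 17, 11: 12, 12: 8, 13: 4, 14: 1, 15: -1, 16: -3, 17: -4, 18: -5}
side 0.036 {-18: 6, -17: 10, -16: 14, -15: 18, -14: 22, -13: 26, -12: 30, -11: 33, -10: 36, -9: 39, -8: 41, -7: 42, -6: 44, -5: 45, -4: 46, -3: 47, -2: 48, -1: 49, 0: 50, 1: 50, 2: 50, 3: 50, 4: 49, 5: 47, 6: 44, 7: 41, 8: 37, 9: 32, 10: 27, 11: 21, 12: 16, 13: 12, 14: 8, 15: 4, 16: 1, 17: -1, 18: -3}Traceback (most recent call last):
  File "<stdin>", line 13, in <module>
  File "<stdin>", line 7, in prof
  File "h.py", line 13, in proj
    k=imaging.get_calibration(c);p=np.array(k['camera_matrix'])@(np.array(k['R'])@X+np.array(k['t']));return p[:2]/p[2]
ValueError: time passes only in moves, steps and waits
```

In the side view the tips are centred on the lines to about 1 mm, with roughly 4–5 mm clearance. I'll nudge 0.5 mm to the right, then hold.

Call:
apply_moves:
  rows:
    - [0,-0.02,0.02,0,0,0,-0.485]
    - [0,0,0,0,0,0,-0.485]
    - [0,0,0,0,0,0,-0.485]
    - [0,0,0,0,0,0,-0.485]
    - [0,0,0,0,0,0,-0.485]
    - [0,0,0,0,0,0,-0.485]
    - [0,0,0,0,0,0,-0.485]
    - [0,0,0,0,0,0,-0.485]
    - [0,0,0,0,0,0,-0.485]
    - [0,0,0,0,0,0,-0.485]
    - [0,0,0,0,0,0,-0.485]
    - [0,0,0,0,0,0,-0.485]

```text
t: 17.98
tool_pos: [0.5588, -0.2313, 0.0185]
eef_rot: [-0.0, -0.082, 0.997, 0.0]
ft_force: [0.3, 0.1, -1.1]
finger_gap: 0.0221
grip_force: 9.9
```

Call:
apply_moves:
  rows:
    - [0,0,0,0,0,0,-0.485]
    - [0,0,0,0,0,0,-0.485]
    - [0,0,0,0,0,0,-0.485]
    - [0,0,0,0,0,0,-0.485]
    - [0,0,0,0,0,0,-0.485]
    - [0,0,0,0,0,0,-0.485]
    - [0,0,0,0,0,0,-0.485]
    - [0,0,0,0,0,0,-0.485]
    - [0,0,0,0,0,0,-0.485]
    - [0,0,0,0,0,0,-0.485]
    - [0,0,0,0,0,0,-0.485]
    - [0,0,0,0,0,0,-0.485]

```text
t: 19.48
tool_pos: [0.5588, -0.2313, 0.0185]
eef_rot: [-0.0, -0.082, 0.997, 0.0]
ft_force: [-0.1, 0.2, -0.9]
finger_gap: 0.0222
grip_force: 9.9
```

```bash
python3 chk.py k.png
```

```text
t 19.48 p [ 0.5588 -0.2313  0.0185] yaw -170.63 z [-9.e-04  2.e-04 -1.e+00] gap 0.0222 grip 9.9 F [-0.1  0.2 -0.9]
tool delta/25mm [ 0.018  0.021 -0.021] turn/60 0.0012
rotvec/60deg [ 0.0003 -0.0008  0.0012] j [-0.392  0.353 -0.225  0.993 -0.    -0.556]
fwd [ 0.987  0.163 -0.001] left [-0.163  0.987  0.   ]
top L end [349.  168.3] mid [350.  173.3]
top R end [353.8 167.4] mid [354.8 172.5]
side L end [208.4 202.5] mid [211.6 200.4]
side R end [205.4 200.9] mid [208.7 198.8]
top pink 24 [338.5 151. ] [334.5 151. ] [342.5 151. ]
top pink 6 [349.3 170.8] [348.8 168.5] [349.7 172.6]
top blue 9 [352.2 163. ] [351.4 159.4] [352.9 166.5]
top blue 10 [347.5 164.4] [346.8 160.5] [348.2 168.5]
side pink 42 [209.8 199.1] [214.3 196.5] [204.9 201.8]
side pink 18 [199.  212.9] [196.5 210.8] [201.5 215.1]
```

View pics/k.png

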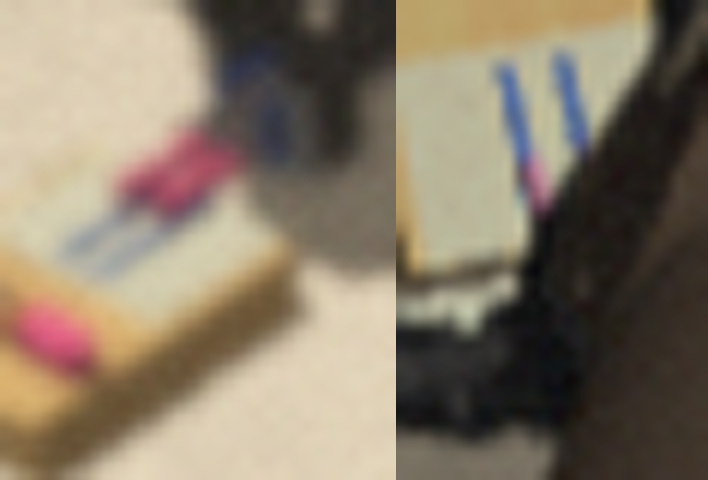

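The side crop (tips at about (180,170)) and the top crop (left tip at (537,185)) show the tips in line with their lines. Nothing has moved for over 2.5 s, so I'm handing in.

```bash
python3 -c "
from bench import order
print(order.sign_off())"
```

```text
the job is handed in; nothing more can be done
None
```

I handed the job in at about 19.5 s with the tweezers squeezed to about a 14 mm tip gap (22.2 mm measured at the fingers) and held level and steady for over 2.5 s, about 4 mm above the blue-lined gauge under the pink-headed clothespin, each tip over its line to about 1 mm (right tip mostly hidden from the top camera); no verdict was returned.

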